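# Set the missing push rivet of a dust-duct clean-out cover

### The arm

A 7-joint arm with a two-finger parallel gripper is mounted at the origin on the work surface. World frame = base frame: x ahead of the robot, y to its left, z up, the work surface at z = 0. Lengths are in mm, angles in rad, forces in N, time in s.
With the tool pointing down it reaches from about 425 to 925 mm from the base axis. Payload 6.8 kg.
Tool frame: the origin (TCP) lies at the very end of the fingers, on their centre line; the grasp point (between the pads) lies 19 mm behind it (arm.pinch_z is the distance from the TCP to the grasp point, in mm); z points along the fingers, y is the line along which they close (so a half turn about z gives the same grasp; the last joint's range is limited). The gripper opens to 88 mm and grips with 3 to 60 N. Pads are 20 mm wide; open, the fingers measure 115 mm over their backs; the gripper's body (75 mm by 178 mm) begins 61 mm behind the grasp point.
Start: joints at [-1.271, 0.477, 0.022, 1.555, -0.011, 1.109, -0.083], TCP at [267.697, 619.666, 222.664] pointing down, gripper open.
Joint ranges: [-2.96, 2.96], [-0.34, 2.1], [-1.41, 1.46], [0.24, 2.44], [-1.37, 4.51], [0.17, 1.92], [-2.96, 2.96]. Speed limits (rad/s): [2.39, 2.39, 3.14, 3.14, 3.14, 3.14, 3.14].

### API

Orientations are given as a rotation vector (axis times angle).
In Python, from workcell import arm gives the robot as it stands.
- The arm moves only by the tool carry_out, never from a script. Its argument "rows" is text: rows parted by semicolons, each of 7 numbers parted by spaces: the shift along the tool's x, y, z in cm, then the turn, a rotation vector about the tool's x, y, z in degrees, then the opening, from 0 (shut) to 1 (fully open). In form: tx ty tz ax ay az jaw; .... A call has exactly 5 rows; each row shifts and turns the commanded pose from where the row before left it, along the tool's axes as they then stand; what a row does not reach is not made up. A row lasts 1/12 s, in which the tool goes at most 41.7 mm and 7.16 degrees, less where a joint would pass 70% of its speed; a pose out of reach is approached as far as the arm can. A call is refused whole if a number of a shift passes 4.17 or a number of a turn 7.16, either way. A call with a gripper value outside its range is refused whole. The fingers move at their own pace and stop on an object; "grip_force" is the grip in N (left out, the last holds). Time passes only in rows, so rows that do not move let the fingers close, or fill a call up. It gives the time, the measured TCP pose, the force and the opening at its end, in the units of the state.
- arm.get_obs(): the state, without advancing time (a new reading comes with each control period).
- arm.read_camera(name): name is "scene" or "top"; returns a dict with "color" (420x560x3 uint8, red, green, blue), "depth" (420x560 float32, mm along the optical axis (not along the pixel's ray), 0 where there is no reading), "mtx" (3x3 intrinsics, pixels), "eye" and "rotation" of the camera in the world. Camera axes: x right, y up, looking along -z (the intrinsics and any distortion apply to the point x, -y, -z); pixel columns grow to the right and rows downward; lengths in mm; the calibration is good to about 2 mm. A picture is of the moment at which its call begins.
- arm.close_job(): hands the job in, once; it reports no verdict.
Trained networks look in a picture, given as the dict that the camera call returned (one of the last four; its "shot" number tells which), for a name from the list of things; names that differ only in an ending like _2 or _b are one class to them, and where a whole thing is asked for, a point or a joint stands for the part that bears it (a point fixed in the world has none). Each returns a list of dicts, best first, with "score" (0 to 1); they miss things now and then, are a little off and sometimes report something else, mostly with a low value. They report only what shows in the picture. A call takes as long as a camera call.
- arm.boxes_of(picture, query): "position" ([x, y, z] in mm, in world coordinates, good to about 4 mm: the middle of the surface that is visible of it).
- arm.outline_of(picture, query): "mask" (420x560 bool, what is visible of it).
- arm.landmark_of(picture, query): "position" ([x, y, z] in mm, in world coordinates, good to about 4 mm: a listed point, or the origin of a listed thing).
The state is a dict: "t": time; "joint_positions": joint angles; "joint_vel": joint speeds; "effort": joint torques, N m; "ee_pos": TCP position; "tool_rot": TCP orientation; "force": force on the tool from outside, world axes, zero at the start; "wrist_torque": the same for the moment, N m; "grip_width": finger opening in mm.
Only numpy, scipy, OpenCV 4.12 (cv2) and the standard library are available. Lean on these libraries where they do the work, as an engineer would, in place of code of your own. Each camera call takes 0.05 s, during which the arm holds its last target. There are 200 camera calls.

### The job

The grey clean-out cover on the dust duct still lacks one of its four black push rivets. Take the fresh rivet, the one whose center pin stands up, out of the drilled wooden block, put it into the empty corner hole until its head lies on the cover, and only then press the center pin in flush with the head. Press gently, because a pin pushed before the head is down ruins the rivet and a hard push cracks the cover, then let go and leave the other things where they are.

Things in the scene. Friction and masses are not known exactly. Their poses are not given: they have to be found in the camera images.
- rivet: fresh black push rivet (30 g) standing in the block. Origin on its axis at the underside of the head, z up. Domed head 24 mm across, 2 mm thick at the rim, 5 mm in the middle. Legs 10 mm across, 24 mm long below the origin, tapered at the foot. Its center pin stands up out of the head: hold it by that; button 12 mm across, 4 mm tall, fully out from 10 to 14 mm above the origin, on a 7.6 mm neck
- pin_top (a point): centre of the top face of the center pin's button: 14 mm above the rivet's origin with the pin fully out (it starts there or up to 1.5 mm in), 5 mm when fully in, flush with the head. The pin stays where it is left; pushing it along takes about 10 N, so a rivet held by its pin and pushed onto something harder than that slides its pin in
- hole (a point): centre of the mouth of the cover's empty rivet hole, on the cover's top face, z up; 11.5 mm in diameter, small chamfer, open below through gasket and sheet. Moves with the cover. About 116 mm above the bench. The middle of the cover is raised 2.5 mm, from 17 mm beside the hole's centre
- cover: grey plastic cover, 150 x 190 x 4 mm, level on a black 12 mm sponge gasket on top of the duct, set rivets in three corners. Origin at the centre of its underside; the empty hole at x -57, y -77, z +4 mm in its frame. Under load it sinks some mm into the gasket (11 mm at most) and springs back. More than 22 N in all on it, also through the rivet, cracks it
- duct: galvanised rectangular dust duct lying fixed on the bench, 220 x 260 x 100 mm, origin at the centre of its underside; x and y as for the cover; a round spigot 82 mm across sticks out 70 mm on its +y side, and an iron flange 12 mm high stands along the top edge of its -y end
- block: scrap-wood block fixed on the bench, 50 x 130 x 35 mm (x, y, z), origin at the centre of its underside, with three 11.5 mm holes 30 mm deep in its top at y -40, 0 and +40 mm; rivet, dowel and bolt stand in them in changing order
- dowel: plain wooden dowel 10 mm across and 45 mm long standing in the block, showing 15 mm; origin at its foot. Leave it
- bolt: steel hex bolt hanging in the block by its 17 mm head, 6.4 mm tall; origin at the underside of the head. Leave it
- glue: white glue bottle, 60 mm across, 165 mm tall, standing on the bench; origin at its foot. Leave it
- screwdriver: screwdriver lying on the bench beside the block; origin under its middle. Leave it

How it is judged:
By the outcome, as a careful person would: the job done as asked, in the order asked, and still so for the second after the job is handed in, with the robot touching nothing.
It also fails if it takes over 45 s, if anything falls off the work surface, if the arm or the gripper's body presses on something with over 40 N, if the wrist force passes 120 N, or if a joint passes its speed limit or range.

## Working session

There is one attempt and no reset: what is moved stays moved. The work goes in short steps, Python scripts to look and compute and a tool call to move; the robot and the scene stay as the last step left them, time stands still between calls to the robot, and variables do not carry over. Pictures are saved under pics/ and viewed, on a budget of 10 in all, crops included, one or two more only if the job needs it, and the job is handed in when it is done.

Besides the shell and the picture viewer there is one more tool, called in YAML: its name, and indented under it one key for each argument. carry_out: Moves the arm, as the interface text tells. Its arguments: {"type":"object","properties":{"rows":{"type":"string"},"grip_force":{"type":"number"}},"required":["rows"]}

```bash
mkdir -p pics
cat > h.py <<'E'
import numpy as np, cv2
from workcell import arm
def pts(p):
    d=p["depth"];K=np.array(p["mtx"]);v,u=np.indices(d.shape)
    x=(u-K[0,2])/K[0,0]*d;y=(v-K[1,2])/K[1,1]*d
    return np.stack([x,-y,-d],-1)@np.array(p["rotation"]).T+np.array(p["eye"])
def save(p,n,crop=None,s=1):
    c=p["color"]
    if crop: a,b,e,f=crop;c=c[b:f,a:e]
    cv2.imwrite("pics/"+n,cv2.resize(c[:,:,::-1],None,fx=s,fy=s,interpolation=cv2.INTER_CUBIC))
E
python3 - <<'E'
from h import *
o=arm.get_obs();print(o["t"],o["ee_pos"],o["tool_rot"],o["force"],arm.pinch_z)
a=[]
for c in("scene","top"):
    p=arm.read_camera(c);a.append(p["color"]);print(c,p["eye"],np.round(p["rotation"],3).tolist(),p["mtx"])
    for q in("rivet","pin_top","hole","cover","block","dowel","bolt","glue","duct","screwdriver"):
        print(q,[(np.round(r["position"]),round(r["score"],2)) for r in arm.landmark_of(p,q)[:3]])
for n,x in zip(("s0.png","t0.png"),a): cv2.imwrite("pics/"+n,x[:,:,::-1])
E
```

```text
0.0 [267.52972535 619.1019902  221.71135314] [-6.36170160e-01 -3.07632821e+00  2.71294975e-03] [ 0.60699379 -0.00559214 -0.41584453] 18.700000000000003
scene [1141.0825488  -575.65993307  564.98174593] [0.924, 0.421, 0.812] [[430.49059803   0.         285.82375136]
 [  0.         430.49059803 206.20830951]
 [  0.           0.           1.        ]]
rivet [(array([ 500., -255.,   35.]), 0.45)]
pin_top [(array([ 502., -250.,   50.]), 0.55)]
hole []
cover [(array([620., 195., 109.]), 0.93)]
block [(array([ 490., -211.,   -4.]), 0.96)]
dowel [(array([ 490., -209.,    4.]), 0.4)]
bolt [(array([ 471., -175.,   37.]), 0.62)]
glue [(array([ 701., -196.,    3.]), 0.71)]
duct [(array([614., 199.,   4.]), 0.73)]
screwdriver [(array([ 559., -419.,   -2.]), 0.63)]
top [ 455.86782425 -107.87202069  953.31771051] [0.125, -0.132, -1.536] [[449.28840057   0.         275.45123668]
 [  0.         449.28840057 204.14338711]
 [  0.           0.           1.        ]]
rivet [(array([ 499., -248.,   38.]), 0.44)]
pin_top [(array([ 496., -249.,   46.]), 0.56)]
hole []
cover [(array([621., 196., 110.]), 0.75)]
block []
dowel [(array([ 490., -214.,    5.]), 0.42), (array([ 484., -212.,   -0.]), 0.34)]
bolt [(array([572., 115., 117.]), 0.46)]
glue [(array([ 698., -192.,    2.]), 0.73)]
duct [(array([617., 194.,  -1.]), 0.67)]
screwdriver [(array([ 560., -416.,   -2.]), 0.64)]
```

```bash
sed -i 's/np.array(p\["rotation"\]).T/cv2.Rodrigues(np.array(p["rotation"],float))[0].T/' h.py
```

```text
(no output)
```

View pics/s0.png

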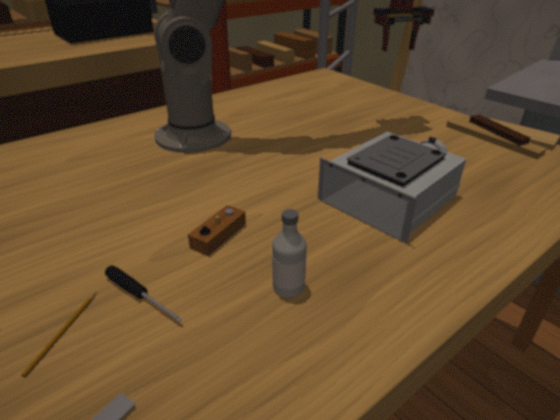

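View pics/t0.png

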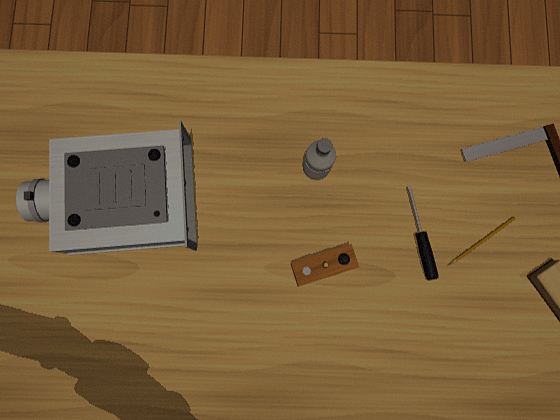

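```bash
cat >> h.py <<'E'
def ray(p,u,v,z):
    K=np.array(p["mtx"]);R=cv2.Rodrigues(np.array(p["rotation"],float))[0];e=np.array(p["eye"])
    d=R@np.array([(u-K[0,2])/K[0,0],-(v-K[1,2])/K[1,1],-1]);return e+d*(z-e[2])/d[2]
def proj(p,X):
    K=np.array(p["mtx"]);R=cv2.Rodrigues(np.array(p["rotation"],float))[0]
    c=R.T@(np.array(X,float)-np.array(p["eye"]));return K[0,2]-K[0,0]*c[0]/c[2],K[1,2]+K[1,1]*c[1]/c[2]
E
python3 - <<'E'
from h import *
S=arm.read_camera("scene");T=arm.read_camera("top")
for n,u,v,z in(("rivet",343,259,49),("dowel",325,264,50),("bolt",307,271,41),("hole",157,213,116),("r1",74,161,119),("r2",154,155,119),("r3",74,219,119)): print(n,ray(T,u,v,z).round(1), np.round(proj(S,ray(T,u,v,z)),1))
P=pts(T)
print(P[150:235:12,60:200:10,2].round(0))
for q in("rivet","pin_top"):
  for p in(S,T): print([(x["position"].round(1),round(x["score"],2)) for x in arm.boxes_of(p,q)])
def g(p,c,s):
    a,b,e,f=c;return cv2.resize(p["color"][b:f,a:e,::-1],None,fx=s,fy=s,interpolation=cv2.INTER_CUBIC)
im=[g(T,(325,240,365,280),10),g(T,(135,190,175,230),10)]
im2=[g(S,(185,210,225,250),10),g(S,(385,160,425,200),10)]
i=np.clip(np.vstack([np.hstack(im),np.hstack(im2)])*1.6,0,255).astype(np.uint8)
cv2.imwrite("pics/z.png",cv2.resize(i,(600,600)))
E
```

```text
rivet [ 499.  -248.4   49. ] [204.8 225.4]
dowel [ 487.9 -212.3   50. ] [217.1 216.2]
bolt [ 473.2 -177.4   41. ] [227.6 210.8]
hole [571.  112.3 116. ] [356.5 157.9]
r1 [665.7 276.7 119. ] [434.6 151.4]
r2 [682.4 125.5 119. ] [399.7 173.9]
r3 [554.5 265.2 119. ] [393.6 137. ]
[[ 95.  99. 101. 101. 118. 113. 116. 116. 117. 120. 115.  99. 110.   2.]
 [ 98. 120. 113. 116. 117. 113. 113. 114. 113. 116. 116.  99.  99.   5.]
 [ 99. 116. 115. 120. 119. 121. 117. 119. 121. 115. 115. 101. 101.   5.]
 [ 97. 115. 115. 119. 117. 117. 116. 118. 117. 115. 117. 100.  99.   2.]
 [ 99. 117. 116. 116. 117. 119. 119. 119. 116. 114. 117.  99. 101.   1.]
 [ 95. 118. 117. 115. 113. 117. 116. 114. 115. 116. 115.  99.  98.   3.]
 [ 98. 121. 113. 114. 116. 117. 114. 116. 115. 119. 117.  98. 100.   3.]
 [100.  98. 102.  99. 100. 101.  99.  99. 100.  99. 100.  99. 100.   2.]]Traceback (most recent call last):
  File "<stdin>", line 7, in <module>
AttributeError: 'list' object has no attribute 'round'. Did you mean: 'count'?
```

Run:
```python
from h import *
S=arm.read_camera("scene");T=arm.read_camera("top")
def g(p,c,s):
    a,b,e,f=c;return cv2.resize(p["color"][b:f,a:e,::-1],None,fx=s,fy=s,interpolation=cv2.INTER_CUBIC)
im=[g(T,(325,240,365,280),10),g(T,(135,190,175,230),10)]
im2=[g(S,(185,210,225,250),10),g(S,(335,140,375,180),10)]
i=np.clip(np.vstack([np.hstack(im),np.hstack(im2)])*1.6,0,255).astype(np.uint8)
cv2.imwrite("pics/z.png",cv2.resize(i,(600,600)))
# dark centroid of blobs
def cen(p,u,v,r,th):
    c=p["color"][v-r:v+r+1,u-r:u+r+1].astype(float).mean(2);w=np.clip(th-c,0,None);yy,xx=np.indices(c.shape)
    print(c.astype(int));return u-r+(w*xx).sum()/w.sum(),v-r+(w*yy).sum()/w.sum()
for n,u,v,r,th,z in(("rivet",343,259,8,35,39),("hole",157,213,5,50,116),("r1",74,161,8,35,119),("r2",154,155,8,35,119),("r3",74,219,8,35,119)):
    c=cen(T,u,v,r,th) ;print(n,c,ray(T,*c,z).round(1))
```

```text
[[74 69 71 71 71 73 74 72 74 72 64 63 58 63 60 68 67]
 [71 70 72 73 69 71 68 58 60 66 68 65 66 68 66 66 67]
 [74 71 66 63 72 60 57 30 31 27 43 57 69 73 64 63 69]
 [68 67 70 70 66 26  8  5 19 16  0 13 49 61 69 68 65]
 [66 69 74 68 27  6  5 16 25 17  7 10  8 27 67 66 67]
 [71 71 72 43  2  0 25  0 23 23 16 14 13 10 57 72 62]
 [68 70 68 19 13 14 26 21 34 21 34 32 13 10 26 69 66]
 [61 68 62 16 22 34 10 35 24 26 21 20 28 16 15 78 67]
 [60 57 56  1  0 13 20 28 33 28 32 23 30  8 13 80 72]
 [61 64 67 25  3 23  7 17 29 29 31 25 23  2 13 82 67]
 [62 62 66 50  8  5 29 25 15 36 35 24 26  4 40 75 70]
 [62 66 67 76 17 12 25 20 22  8 23 25  4 28 70 73 75]
 [64 72 70 77 55 10 10 13 11 12 10  6 27 61 75 75 73]
 [69 70 74 72 75 53 50 38 34 32 36 43 58 77 77 70 73]
 [72 69 74 74 73 80 77 63 67 66 70 72 78 70 80 73 74]
 [69 74 68 75 76 67 74 71 74 74 71 78 73 76 76 79 75]
 [74 71 71 68 70 67 70 72 77 78 76 78 76 77 74 72 67]]
rivet (np.float64(343.2638967937773), np.float64(258.3784860557769)) [ 500.8 -250.5   39. ]
[[82 87 86 90 83 85 88 83 83 87 83]
 [86 86 82 85 84 79 89 85 85 86 82]
 [82 84 86 70 62 
[... 2713 characters left out ...]
  0  0 23 78 85 82]
 [81 85 33 14 21  8  6 23 22 20 28  9 16  3 38 84 83]
 [81 82  0  9  0 17  9 15 22 26  3 13  3  9 40 89 81]
 [82 64 13  5 22 21 16 13 19 15  8 29 14 15 21 91 83]
 [82 44  0 10 18 17 13 11 27 24  9  6 16  0 13 92 83]
 [82 54  0  6  4 21 16 20 11 16 11  6  9 10 38 88 83]
 [82 74  4  1 21 18 23 23  1 16 15  7  9 12 77 83 79]
 [82 83 33  7  8 13 14 24 11 14  1  6  9 41 88 83 81]
 [78 82 58 28  2 11  5  6 22  0 13  7 38 77 82 81 80]
 [77 79 88 76 50 41  1  0  8  4 25 51 76 83 80 82 82]
 [75 84 78 87 87 75 50 53 56 57 60 89 82 85 83 80 80]
 [82 82 78 80 84 83 81 86 85 87 82 79 80 85 77 79 80]]
r3 (np.float64(73.66035003017501), np.float64(219.5905853952927)) [553.4 265.7 119. ]
```

View pics/z.png

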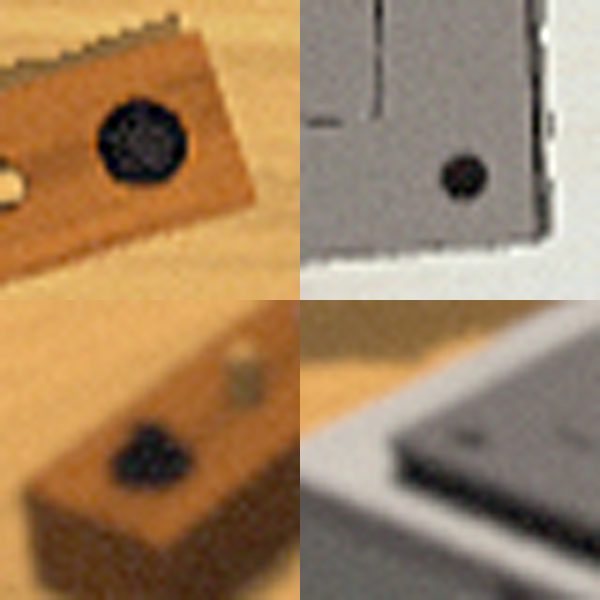

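Top view: the rivet's head is at about (343,258), the dowel at (325,264) and the bolt at (307,271). The empty hole is at (156.4,213.2), and the set rivets are at (73,161), (154,154) and (74,220). The hole position is (570.6,113.4), and the three set rivets predict (570.7,113.7), so they agree.

carry_out:
  rows: "-2.4 -2 0 0 0 0 1;-2.4 -2 0 0 0 0 1;-2.4 -2 0 0 0 0 1;-2.4 -2 0 0 0 0 1;-2.4 -2 0 0 0 0 1"

```text
t: 1.77
ee_pos: [338.7, 478.9, 222.7]
tool_rot: [0.636, 3.076, 0.0]
force: [1.5, -0.0, -0.3]
grip_width: 87.7
```

carry_out:
  rows: "-2.4 -2 0 0 0 0 1;-2.4 -2 0 0 0 0 1;-2.4 -2 0 0 0 0 1;-2.4 -2 0 0 0 0 1;-2.4 -2 0 0 0 0 1"

```text
t: 2.18
ee_pos: [409.2, 339.5, 222.9]
tool_rot: [0.636, 3.076, 0.001]
force: [1.2, 0.2, -0.6]
grip_width: 87.7
```

carry_out:
  rows: "-2.4 -2 0 0 0 0 1;-2.4 -2 0 0 0 0 1;-2.4 -2 0 0 0 0 1;-2.4 -2 0 0 0 0 1;-2.4 -2 0 0 0 0 1"

```text
t: 2.6
ee_pos: [479.7, 200.1, 223.0]
tool_rot: [0.636, 3.076, 0.001]
force: [0.3, 0.0, 0.9]
grip_width: 87.8
```

```bash
cat >> h.py <<'E'
def st():
    o=arm.get_obs();R=cv2.Rodrigues(np.array(o["tool_rot"]))[0]
    print("t %.2f"%o["t"],"p",np.round(o["ee_pos"],2),"yang %.2f"%np.degrees(np.arctan2(R[1,1],R[0,1])),"z",R[:,2].round(4),"F",np.round(o["force"],2),"w %.1f"%o["grip_width"],"q",np.round(o["joint_positions"],2));return o,R
def to(x,y,z):
    o,R=st();print("tool cm",(R.T@(np.array([x,y,z])-o["ee_pos"])/10).round(3))
E
python3 -c "
from h import *
to(500.9,-250.8,120)"
```

```text
t 2.60 p [479.75 200.09 222.97] yang 66.64 z [ 5.e-04  5.e-04 -1.e+00] F [0.27 0.04 0.9 ] w 87.8 q [-0.69  0.22  0.2   1.94 -0.05  0.99  0.7 ]
tool cm [-19.818 -40.56   10.277]
```

carry_out:
  rows: "0 -4 0 0 0 0 1;0 -4 0 0 0 0 1;0 -4 0 0 0 0 1;0 -4 0 0 0 0 1;0 -4 0 0 0 0 1"

```text
t: 3.02
ee_pos: [398.9, 16.3, 222.8]
tool_rot: [0.636, 3.076, 0.001]
force: [0.7, -1.0, 0.9]
grip_width: 88.0
```

carry_out:
  rows: "-4 0 0 0 0 6 1;-4 0 0 0 0 6 0.6;-4 0 0 0 0 6 0.6;0 0 0 0 0 6 0.6;0 0 0 0 0 6 0.6"

```text
t: 3.43
ee_pos: [505.6, -42.6, 222.6]
tool_rot: [1.422, 2.8, -0.001]
force: [-0.8, 0.4, 0.3]
grip_width: 64.7
```

carry_out:
  rows: "0 0 1 0 0 6 0.6;0 0 1 0 0 6 0.6;0 0 1 0 0 4 0.6;0 0 1 0 0 0 0.6;0 0 1 0 0 0 0.6"

```text
t: 3.85
ee_pos: [504.2, -40.6, 172.1]
tool_rot: [1.784, 2.585, 0.0]
force: [1.3, 0.9, 0.1]
grip_width: 52.9
```

```bash
python3 -c "
from h import *
to(500.9,-250.8,120)
S=arm.read_camera('scene')
for X in ((500.9,-250.9,36.5),(500.9,-250.9,49)): print(proj(S,X))"
```

```text
t 3.85 p [504.19 -40.6  172.13] yang 20.78 z [ 4.e-04  1.e-04 -1.e+00] F [1.3  0.91 0.14] w 52.9 q [-0.45  0.28  0.49  2.03 -0.17  0.87  0.49]
tool cm [-19.535  -7.767   5.211]
(np.float64(204.78409453785366), np.float64(231.29078875259373))
(np.float64(204.21805804931455), np.float64(226.32537178409783))
```

carry_out:
  rows: "-3.9 -1.55 0 0 0 0 0.5;-3.9 -1.55 0 0 0 0 0.5;-3.9 -1.55 0 0 0 0 0.5;-3.9 -1.55 0 0 0 0 0.5;-3.9 -1.55 0 0 0 0 0.5"

```text
t: 4.32
ee_pos: [500.1, -250.8, 172.8]
tool_rot: [1.784, 2.586, 0.001]
force: [1.0, -0.2, 0.8]
grip_width: 43.8
```

carry_out:
  rows: "0 0 1.5 0 0 0 0.5;0 0 1.5 0 0 0 0.5;0 0 1.5 0 0 0 0.5;0 0 1.5 0 0 0 0.5;0 0 0 0 0 0 0.4"

```text
t: 4.73
ee_pos: [498.7, -248.3, 110.2]
tool_rot: [-1.783, -2.581, 0.002]
force: [-0.9, -0.8, 0.1]
grip_width: 40.3
```

```bash
python3 -c "
from h import *
to(500.9,-250.8,42)
a=[]
for n in('scene','top'):
    p=arm.read_camera(n);u,v=(205,220) if n=='scene' else (343,258)
    a.append(cv2.resize(p['color'][v-40:v+30,u-35:u+35,::-1],(400,400),interpolation=cv2.INTER_CUBIC))
cv2.imwrite('pics/g1.png',np.clip(np.hstack(a)*1.8,0,255).astype(np.uint8))"
```

```text
t 4.73 p [ 498.68 -248.27  110.16] yang 20.73 z [-0.0042  0.0015 -1.    ] F [-0.86 -0.75  0.1 ] w 40.3 q [-0.04  0.46  0.5   1.96 -0.3   0.79  1.  ]
tool cm [-0.335  0.142  6.815]
```

View pics/g1.png

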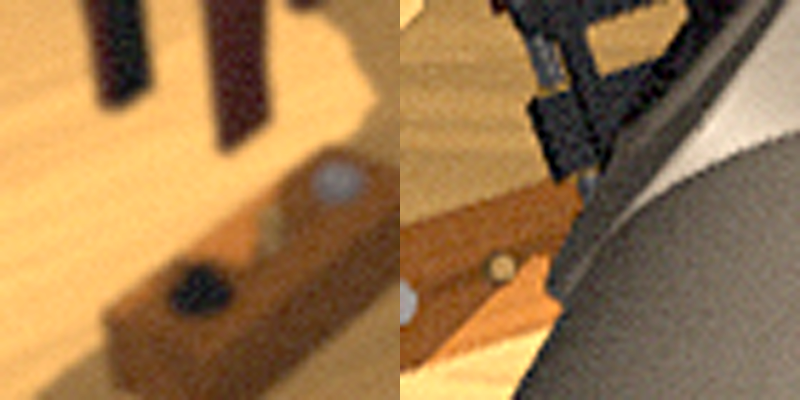

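```bash
python3 -c "
from h import *
to(500.9,-250.8,42)"
```

```text
t 4.83 p [ 500.11 -249.07  112.61] yang 20.69 z [-9.e-04  2.e-04 -1.e+00] F [ 0.01 -0.48  0.84] w 35.7 q [-0.04  0.46  0.5   1.96 -0.3   0.8   0.99]
tool cm [-0.194  0.018  7.061]
```

carry_out:
  rows: "-0.19 0.02 1.5 0 0 0 0.35;0 0 1.5 0 0 0 0.3;0 0 1.5 0 0 0 0.3;0 0 0.8 0 0 0 0.3;0 0 0 0 0 0 0.3"

```text
t: 5.25
ee_pos: [500.8, -250.4, 59.1]
tool_rot: [-1.786, -2.583, 0.0]
force: [-0.6, 0.9, 0.3]
grip_width: 26.0
```

carry_out:
  rows: "0 0 0 0 0 0 0.3;0 0 0 0 0 0 0.3;0 0 0 0 0 0 0.3;0 0 0 0 0 0 0.3;0 0 0 0 0 0 0.3"

```text
t: 5.67
ee_pos: [501.5, -250.9, 60.2]
tool_rot: [1.787, 2.583, 0.001]
force: [-0.0, 0.3, 0.4]
grip_width: 26.4
```

```bash
python3 -c "
from h import *
to(500.9,-250.8,42)
a=[]
p=arm.read_camera('scene');u,v=(205,220)
cv2.imwrite('pics/g2.png',np.clip(1.8*cv2.resize(p['color'][v-25:v+25,u-25:u+25,::-1],(400,400),interpolation=cv2.INTER_CUBIC),0,255).astype(np.uint8))
to(500.9,-250.8,42)"
```

```text
t 5.67 p [ 501.52 -250.86   60.23] yang 20.64 z [ 1.e-03 -2.e-04 -1.e+00] F [-0.03  0.31  0.42] w 26.4 q [ 0.    0.54  0.45  1.98 -0.36  0.69  1.04]
tool cm [ 0.028 -0.057  1.823]
t 5.72 p [ 501.37 -250.78   60.05] yang 20.64 z [ 6.e-04 -1.e-04 -1.e+00] F [ 0.16  0.25 -0.76] w 26.5 q [ 0.    0.54  0.45  1.99 -0.36  0.69  1.04]
tool cm [ 0.016 -0.046  1.805]
```

View pics/g2.png

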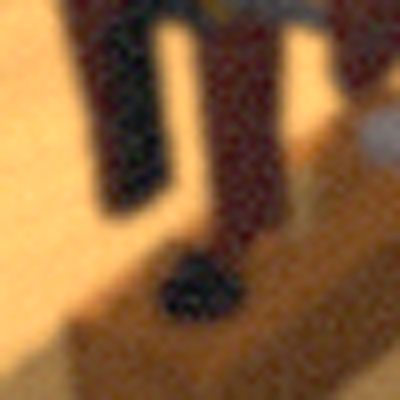

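carry_out:
  rows: "0.02 -0.05 0.6 0 0 0 0.3;0 0 0.6 0 0 0 0.3;0 0 0.6 0 0 0 0.3;0 0 0 0 0 0 0.3;0 0 0 0 0 0 0.3"

```text
t: 6.13
ee_pos: [500.1, -250.6, 40.9]
tool_rot: [-1.787, -2.582, 0.001]
force: [0.5, -0.4, 0.4]
grip_width: 26.4
```

carry_out:
  rows: "0 0 0 0 0 0 0.1;0 0 0 0 0 0 0.05;0 0 0 0 0 0 0.05;0 0 0 0 0 0 0.05;0 0 0 0 0 0 0.05"
  grip_force: 25

```text
t: 6.55
ee_pos: [500.7, -250.8, 41.8]
tool_rot: [1.787, 2.583, 0.0]
force: [0.2, -1.0, 0.7]
grip_width: 10.0
```

carry_out:
  rows: "0 0 0 0 0 0 0.05;0 0 0 0 0 0 0.05;0 0 0 0 0 0 0.05;0 0 0 0 0 0 0.05;0 0 0 0 0 0 0.05"

```text
t: 6.97
ee_pos: [500.7, -250.8, 41.8]
tool_rot: [1.787, 2.583, 0.0]
force: [0.5, 0.3, 0.9]
grip_width: 10.0
```

```bash
python3 -c "
from h import *
st()"
```

```text
t 6.97 p [ 500.74 -250.76   41.76] yang 20.64 z [ 3.e-04 -0.e+00 -1.e+00] F [0.45 0.26 0.95] w 10.0 q [ 0.02  0.57  0.44  1.99 -0.38  0.66  1.06]
```

carry_out:
  rows: "0 0 -0.5 0 0 0 0.05;0 0 -1 0 0 0 0.05;0 0 -1.5 0 0 0 0.05;0 0 -1.5 0 0 0 0.05;0 0 -1.5 0 0 0 0.05"

```text
t: 7.38
ee_pos: [500.4, -250.8, 102.9]
tool_rot: [-1.788, -2.583, 0.0]
force: [-0.3, 1.1, -0.3]
grip_width: 10.0
```

carry_out:
  rows: "0 0 -2 0 0 0 0.05;0 0 -2 0 0 0 0.05;0 0 -2 0 0 0 0.05;0 0 -1 0 0 0 0.05;0 0 0 0 0 0 0.05"

```text
t: 7.8
ee_pos: [501.9, -251.4, 174.3]
tool_rot: [1.785, 2.58, 0.003]
force: [0.8, -0.1, -0.2]
grip_width: 9.6
```

```bash
python3 -c "
from h import *
a=[]
p=arm.read_camera('scene');o,R=st();u,v=map(int,proj(p,np.array(o['ee_pos'])));print(u,v)
for X in ((500.9,-250.9,35),): 
  a,b=map(int,proj(p,X))
im=[cv2.resize(p['color'][y-25:y+25,x-25:x+25,::-1],(400,400),interpolation=cv2.INTER_CUBIC) for x,y in((u,v),(a,b))]
cv2.imwrite('pics/g3.png',np.clip(np.hstack(im)*1.8,0,255).astype(np.uint8))"
```

```text
t 7.85 p [ 501.16 -250.85  172.66] yang 20.64 z [ 2.3e-03 -3.0e-04 -1.0e+00] F [ 0.33  0.55 -0.92] w 10.4 q [-0.08  0.38  0.55  1.91 -0.25  0.91  0.95]
198 172
```

View pics/g3.png

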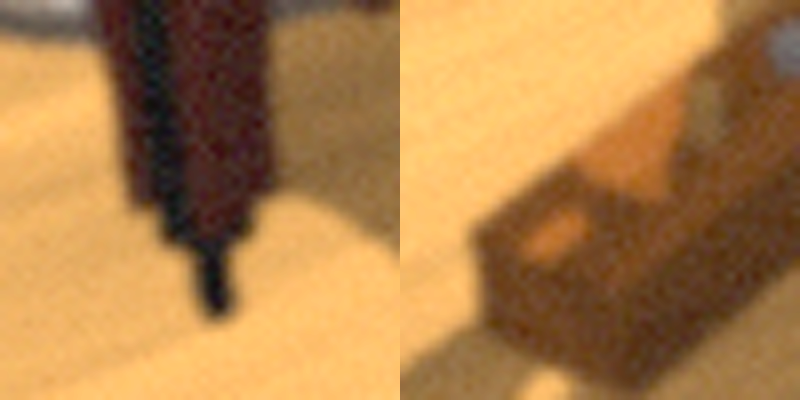

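carry_out:
  rows: "1.5 0.9 -0.2 0 0 0 0.05;2.2 1.35 -0.2 0 0 0 0.05;2.4 1.47 -0.2 0 0 0 0.05;2.4 1.47 0 0 0 0 0.05;2.4 1.47 0 0 0 0 0.05"

```text
t: 8.27
ee_pos: [523.7, -123.9, 176.4]
tool_rot: [-1.787, -2.582, 0.002]
force: [0.6, -0.1, -0.2]
grip_width: 10.1
```

carry_out:
  rows: "2.4 1.47 0 0 0 0 0.05;2.4 1.47 0 0 0 0 0.05;2.4 1.47 0 0 0 0 0.05;2.4 1.47 0 0 0 0 0.05;2.4 1.47 0 0 0 0 0.05"

```text
t: 8.68
ee_pos: [550.1, 14.3, 176.2]
tool_rot: [-1.787, -2.582, 0.003]
force: [-0.3, 0.6, -0.4]
grip_width: 10.3
```

carry_out:
  rows: "2.4 1.47 0 0 0 0 0.05;2.4 1.47 0 0 0 0 0.05;1.5 0.9 0 0 0 0 0.05;0.8 0.5 0 0 0 0 0.05;0 0 0 0 0 0 0.05"

```text
t: 9.1
ee_pos: [566.0, 97.0, 176.3]
tool_rot: [-1.782, -2.585, 0.002]
force: [-0.3, -0.1, -0.2]
grip_width: 9.9
```

carry_out:
  rows: "0 0 0 0 0 0 0.05;0 0 0 0 0 0 0.05;0 0 0 0 0 0 0.05;0 0 0 0 0 0 0.05;0 0 0 0 0 0 0.05"

```text
t: 9.52
ee_pos: [566.6, 93.7, 177.8]
tool_rot: [1.79, 2.582, 0.0]
force: [-0.3, 0.5, 0.1]
grip_width: 10.4
```

```bash
python3 -c "
from h import *
to(570.5,113.7,152)"
```

```text
t 9.52 p [566.61  93.67 177.76] yang 20.55 z [ 1.e-04 -0.e+00 -1.e+00] F [-0.33  0.47  0.08] w 10.4 q [-0.63  0.38  0.45  1.87 -0.2   0.93  0.28]
tool cm [1.739 1.067 2.576]
```

carry_out:
  rows: "0.6 0.37 0 0 0 0 0.05;0.6 0.37 0.5 0 0 0 0.05;0.54 0.33 0.6 0 0 0 0.05;0 0 0.8 0 0 0 0.05;0 0 0.65 0 0 0 0.05"

```text
t: 9.93
ee_pos: [570.1, 115.7, 150.8]
tool_rot: [-1.785, -2.584, 0.001]
force: [0.9, -0.5, -0.1]
grip_width: 10.1
```

carry_out:
  rows: "0 0 0 0 0 0 0.05;0 0 0 0 0 0 0.05;0 0 0 0 0 0 0.05;0 0 0 0 0 0 0.05;0 0 0 0 0 0 0.05"

```text
t: 10.35
ee_pos: [570.8, 114.5, 152.5]
tool_rot: [1.788, 2.583, 0.001]
force: [-1.1, -0.3, -0.7]
grip_width: 10.2
```

```bash
python3 -c "
from h import *
p=arm.read_camera('scene');to(570.5,113.7,122.8)
u,v=map(int,proj(p,(570.5,113.5,116)));print(proj(p,(570.5,113.5,116)),proj(p,(570.5,113.5,122)))
t=arm.read_camera('top');a,b=156,213
im=[cv2.resize(q['color'][y-25:y+25,x-25:x+25,::-1],(400,400),interpolation=cv2.INTER_CUBIC) for q,x,y in((p,u,v),(t,a,b))]
cv2.imwrite('pics/g4.png',np.clip(np.hstack(im)*1.8,0,255).astype(np.uint8))"
```

```text
t 10.40 p [570.72 114.63 152.49] yang 20.62 z [ 6.e-04  3.e-04 -1.e+00] F [-0.5  -0.02 -0.49] w 10.1 q [-0.64  0.43  0.43  1.87 -0.23  0.89  0.26]
tool cm [-0.08  -0.055  2.969]
(np.float64(356.64140427733685), np.float64(157.69935896475064)) (np.float64(356.91573632617633), np.float64(155.33599961382876))
```

View pics/g4.png

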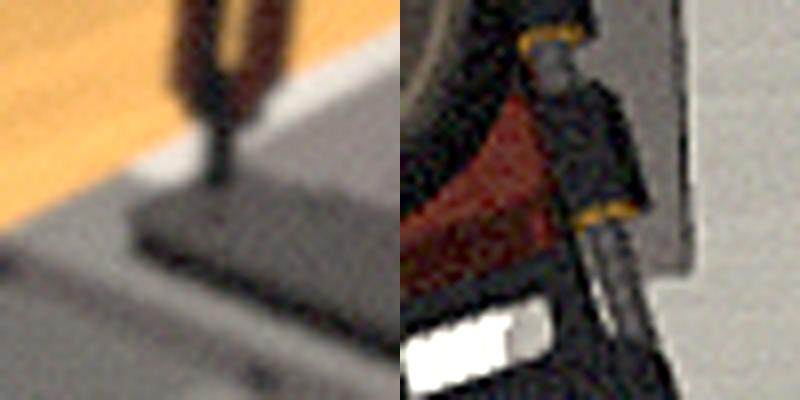

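carry_out:
  rows: "-0.08 -0.05 0 0 0 0 0.05;0 0 0.2 0 0 0 0.05;0 0 0.2 0 0 0 0.05;0 0 0.2 0 0 0 0.05;0 0 0.2 0 0 0 0.05"

```text
t: 10.87
ee_pos: [570.2, 113.8, 143.8]
tool_rot: [-1.788, -2.583, 0.0]
force: [0.4, -0.1, 0.2]
grip_width: 10.2
```

carry_out:
  rows: "0 0 0.1 0 0 0 0.05;0 0 0 0 0 0 0.05;0 0 0 0 0 0 0.05;0 0 0 0 0 0 0.05;0 0 0 0 0 0 0.05"

```text
t: 11.28
ee_pos: [570.4, 113.9, 143.2]
tool_rot: [1.788, 2.583, 0.0]
force: [0.0, -0.3, -1.0]
grip_width: 10.2
```

```bash
python3 -c "
from h import *
to(570.5,113.7,122.8)
p=arm.read_camera('scene');to(570.5,113.7,122.8)
u,v=356,157
cv2.imwrite('pics/g5.png',np.clip(1.8*cv2.resize(p['color'][v-20:v+20,u-20:u+20,::-1],(480,480),interpolation=cv2.INTER_CUBIC),0,255).astype(np.uint8))
b=np.array(proj(p,(570.5,113.5,116)))
for d in np.eye(3): print((np.array(proj(p,d+(570.5,113.5,116)))-b).round(2))"
```

```text
t 11.28 p [570.38 113.86 143.23] yang 20.63 z [ 1.e-04  1.e-04 -1.e+00] F [ 0.03 -0.25 -1.01] w 10.2 q [-0.64  0.44  0.43  1.88 -0.23  0.87  0.27]
tool cm [-0.019  0.005  2.043]
t 11.33 p [570.39 113.82 143.25] yang 20.64 z [ 2.e-04  1.e-04 -1.e+00] F [ 0.33 -0.71 -0.34] w 10.1 q [-0.64  0.44  0.43  1.88 -0.23  0.87  0.27]
tool cm [-0.016  0.006  2.045]
[0.33 0.16]
[ 0.3  -0.12]
[ 0.05 -0.39]
```

View pics/g5.png

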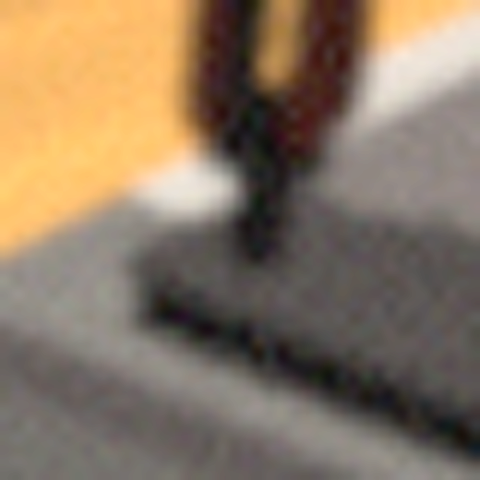

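carry_out:
  rows: "0 0 0.12 0 0 0 0.05;0 0 0.12 0 0 0 0.05;0 0 0.12 0 0 0 0.05;0 0 0.12 0 0 0 0.05;0 0 0.12 0 0 0 0.05"

```text
t: 11.75
ee_pos: [570.3, 113.8, 137.0]
tool_rot: [-1.788, -2.583, 0.0]
force: [-0.4, 0.4, -0.2]
grip_width: 10.2
```

```bash
python3 -c "
from h import *
to(570.5,113.7,122.8)"
```

```text
t 11.75 p [570.25 113.8  136.97] yang 20.63 z [-1.e-04 -0.e+00 -1.e+00] F [-0.42  0.43 -0.24] w 10.2 q [-0.63  0.45  0.43  1.89 -0.24  0.86  0.27]
tool cm [-0.019  0.02   1.417]
```

carry_out:
  rows: "0 0 0.12 0 0 0 0.05;0 0 0.12 0 0 0 0.05;0 0 0.12 0 0 0 0.05;0 0 0.12 0 0 0 0.05;0 0 0.12 0 0 0 0.05"

```text
t: 12.17
ee_pos: [570.3, 113.8, 131.0]
tool_rot: [1.788, 2.583, 0.0]
force: [-0.3, 0.3, -0.8]
grip_width: 10.1
```

carry_out:
  rows: "0 0 0.1 0 0 0 0.05;0 0 0.1 0 0 0 0.05;0 0 0.1 0 0 0 0.05;0 0 0.1 0 0 0 0.05;0 0 0 0 0 0 0.05"

```text
t: 12.58
ee_pos: [570.2, 113.8, 126.9]
tool_rot: [-1.788, -2.583, 0.0]
force: [-0.4, -0.5, -0.1]
grip_width: 9.7
```

```bash
python3 -c "
from h import *
to(570.5,113.7,122.8)"
```

```text
t 12.58 p [570.2  113.84 126.95] yang 20.64 z [-2.e-04 -0.e+00 -1.e+00] F [-0.39 -0.46 -0.09] w 9.7 q [-0.63  0.46  0.42  1.89 -0.25  0.84  0.28]
tool cm [-0.023  0.024  0.415]
```

carry_out:
  rows: "0 0 0.08 0 0 0 0.05;0 0 0.08 0 0 0 0.05;0 0 0.08 0 0 0 0.05;0 0 0.08 0 0 0 0.05;0 0 0 0 0 0 0.05"

```text
t: 13.0
ee_pos: [570.2, 113.8, 123.8]
tool_rot: [-1.787, -2.583, 0.0]
force: [0.0, -0.5, -1.6]
grip_width: 10.4
```

carry_out:
  rows: "0 0 0.05 0 0 0 0.05;0 0 0 0 0 0 0.05;0 0 0.05 0 0 0 0.05;0 0 0 0 0 0 0.05;0 0 0 0 0 0 0.05"

```text
t: 13.42
ee_pos: [570.3, 113.8, 122.9]
tool_rot: [-1.788, -2.583, -0.0]
force: [-0.1, 0.2, -0.2]
grip_width: 10.3
```

```bash
python3 -c "
from h import *
to(570.5,113.7,122.8)"
```

```text
t 13.42 p [570.31 113.82 122.93] yang 20.63 z [-0.  0. -1.] F [-0.07  0.22 -0.16] w 10.3 q [-0.63  0.46  0.42  1.9  -0.25  0.83  0.28]
tool cm [-0.018  0.014  0.013]
```

carry_out:
  rows: "0 0 0.05 0 0 0 0.05;0 0 0 0 0 0 0.05;0 0 0.05 0 0 0 0.05;0 0 0 0 0 0 0.05;0 0 0 0 0 0 0.05"

```text
t: 13.83
ee_pos: [570.4, 113.8, 122.1]
tool_rot: [1.788, 2.583, 0.0]
force: [-0.4, -0.9, 1.6]
grip_width: 10.0
```

carry_out:
  rows: "0 0 0.05 0 0 0 0.05;0 0 0 0 0 0 0.05;0 0 0.05 0 0 0 0.05;0 0 0 0 0 0 0.05;0 0 0 0 0 0 0.05"

```text
t: 14.25
ee_pos: [570.4, 113.8, 121.1]
tool_rot: [1.788, 2.583, 0.0]
force: [-2.4, -0.4, 4.5]
grip_width: 10.3
```

```bash
python3 -c "
from h import *
to(570.5,113.7,122.8)"
```

```text
t 14.25 p [570.4  113.82 121.07] yang 20.63 z [ 2.e-04  1.e-04 -1.e+00] F [-2.36 -0.42  4.49] w 10.3 q [-0.62  0.47  0.42  1.9  -0.25  0.83  0.28]
tool cm [-0.015  0.006 -0.173]
```

carry_out:
  rows: "0 0 0 0 0 0 0.12;0 0 0 0 0 0 0.2;0 0 0 0 0 0 0.3;0 0 0 0 0 0 0.3;0 0 0 0 0 0 0.3"

```text
t: 14.67
ee_pos: [570.2, 113.8, 120.6]
tool_rot: [-1.788, -2.583, 0.001]
force: [0.0, -0.1, 0.3]
grip_width: 26.3
```

carry_out:
  rows: "0 0 -0.4 0 0 0 0.3;0 0 -0.7 0 0 0 0.3;0 0 -0.8 0 0 0 0.3;0 0 -0.8 0 0 0 0.3;0 0 0 0 0 0 0.3"

```text
t: 15.08
ee_pos: [571.7, 114.0, 150.3]
tool_rot: [1.787, 2.582, 0.005]
force: [0.8, -0.3, 0.7]
grip_width: 26.3
```

carry_out:
  rows: "0 0 0 0 0 0 0;0 0 0 0 0 0 0;0 0 0 0 0 0 0;0 0 0 0 0 0 0;0 0 0 0 0 0 0"

```text
t: 15.5
ee_pos: [570.1, 113.8, 147.6]
tool_rot: [-1.787, -2.583, 0.001]
force: [-0.4, -0.6, -0.1]
grip_width: 0.3
```

```bash
python3 -c "
from h import *
p=arm.read_camera('scene');to(570.5,113.7,131)
u,v=356,157
cv2.imwrite('pics/g6.png',np.clip(1.8*cv2.resize(p['color'][v-20:v+20,u-20:u+20,::-1],(480,480),interpolation=cv2.INTER_CUBIC),0,255).astype(np.uint8))
for n in (p,arm.read_camera('top')): print([(x['position'],x['score']) for x in arm.landmark_of(n,'pin_top')+arm.landmark_of(n,'rivet')])"
```

```text
t 15.55 p [570.16 113.75 147.67] yang 20.63 z [-5.e-04 -2.e-04 -1.e+00] F [0.15 0.03 0.33] w 0.5 q [-0.64  0.43  0.43  1.88 -0.23  0.88  0.27]
tool cm [-0.017  0.031  1.667]
[([573.3, 112.0, 132.1], 0.43), ([572.0, 111.2, 113.6], 0.58)]
[]
```

View pics/g6.png

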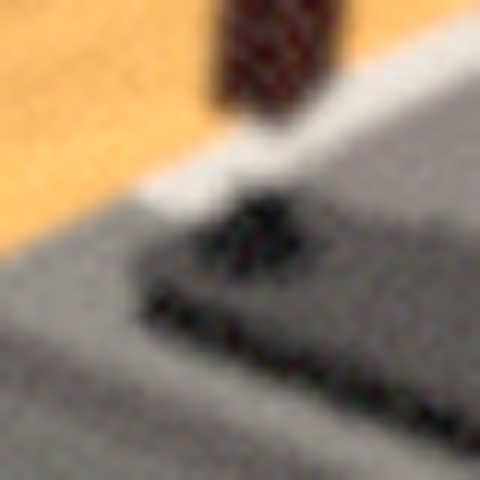

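carry_out:
  rows: "-0.02 0.02 0.4 0 0 0 0;0 0 0.4 0 0 0 0;0 0 0.4 0 0 0 0;0 0 0.2 0 0 0 0;0 0 0.1 0 0 0 0"
  grip_force: 40

```text
t: 16.22
ee_pos: [570.2, 113.6, 132.3]
tool_rot: [-1.787, -2.583, 0.001]
force: [0.0, 0.3, -0.9]
grip_width: 0.3
```

carry_out:
  rows: "0 0 0.1 0 0 0 0;0 0 0.1 0 0 0 0;0 0 0.1 0 0 0 0;0 0 0.1 0 0 0 0;0 0 0 0 0 0 0"

```text
t: 16.63
ee_pos: [570.7, 113.7, 129.0]
tool_rot: [1.788, 2.583, 0.0]
force: [0.6, 0.2, 1.5]
grip_width: 0.5
```

```bash
python3 -c "
from h import *
st()"
```

```text
t 16.63 p [570.68 113.7  128.98] yang 20.63 z [ 2.e-04  1.e-04 -1.e+00] F [0.6  0.2  1.52] w 0.5 q [-0.63  0.46  0.42  1.89 -0.24  0.84  0.28]
```

carry_out:
  rows: "0 0 0.06 0 0 0 0;0 0 0.06 0 0 0 0;0 0 0.06 0 0 0 0;0 0 0.06 0 0 0 0;0 0 0.06 0 0 0 0"

```text
t: 17.05
ee_pos: [570.7, 113.7, 126.3]
tool_rot: [1.788, 2.583, 0.001]
force: [-1.2, 0.2, 6.1]
grip_width: 0.2
```

carry_out:
  rows: "0 0 0.06 0 0 0 0;0 0 0.06 0 0 0 0;0 0 0.06 0 0 0 0;0 0 0.06 0 0 0 0;0 0 0.06 0 0 0 0"

```text
t: 17.47
ee_pos: [570.8, 113.7, 123.7]
tool_rot: [-1.788, -2.583, -0.001]
force: [-3.0, -0.3, 10.1]
grip_width: 1.0
```

```bash
python3 -c "
from h import *
st()"
```

```text
t 17.47 p [570.79 113.72 123.7 ] yang 20.63 z [ 4.e-04  5.e-04 -1.e+00] F [-3.04 -0.25 10.13] w 1.0 q [-0.62  0.46  0.42  1.9  -0.25  0.83  0.28]
```

carry_out:
  rows: "0 0 0.06 0 0 0 0;0 0 0.06 0 0 0 0;0 0 0.06 0 0 0 0;0 0 0.06 0 0 0 0;0 0 0.06 0 0 0 0"

```text
t: 17.88
ee_pos: [570.8, 113.7, 120.8]
tool_rot: [-1.788, -2.583, -0.001]
force: [-3.4, -1.1, 10.4]
grip_width: 0.2
```

carry_out:
  rows: "0 0 0.06 0 0 0 0;0 0 0.06 0 0 0 0;0 0 0.06 0 0 0 0;0 0 0.06 0 0 0 0;0 0 0.06 0 0 0 0"

```text
t: 18.3
ee_pos: [570.8, 113.7, 117.8]
tool_rot: [-1.788, -2.583, -0.001]
force: [-2.9, -0.1, 9.5]
grip_width: 0.5
```

carry_out:
  rows: "0 0 0.05 0 0 0 0;0 0 0.05 0 0 0 0;0 0 0.05 0 0 0 0;0 0 0.05 0 0 0 0;0 0 0 0 0 0 0"

```text
t: 18.72
ee_pos: [570.8, 113.7, 115.8]
tool_rot: [-1.788, -2.583, -0.001]
force: [-2.7, -0.3, 10.6]
grip_width: 0.4
```

```bash
python3 -c "
from h import *
st()"
```

```text
t 18.72 p [570.78 113.72 115.82] yang 20.63 z [ 4.e-04  6.e-04 -1.e+00] F [-2.66 -0.29 10.63] w 0.4 q [-0.62  0.47  0.41  1.9  -0.26  0.82  0.29]
```

carry_out:
  rows: "0 0 0.05 0 0 0 0;0 0 0 0 0 0 0;0 0 0.05 0 0 0 0;0 0 0 0 0 0 0;0 0 0 0 0 0 0"

```text
t: 19.13
ee_pos: [570.8, 113.7, 115.0]
tool_rot: [-1.788, -2.583, -0.001]
force: [-3.6, -0.8, 12.3]
grip_width: 0.6
```

carry_out:
  rows: "0 0 0.05 0 0 0 0;0 0 0 0 0 0 0;0 0 0.05 0 0 0 0;0 0 0 0 0 0 0;0 0 0 0 0 0 0"

```text
t: 19.55
ee_pos: [570.8, 113.7, 114.2]
tool_rot: [-1.788, -2.583, -0.001]
force: [-4.2, -1.6, 13.9]
grip_width: 0.4
```

carry_out:
  rows: "0 0 0.05 0 0 0 0;0 0 0 0 0 0 0;0 0 0.03 0 0 0 0;0 0 0 0 0 0 0;0 0 0 0 0 0 0"

```text
t: 19.97
ee_pos: [570.8, 113.7, 113.5]
tool_rot: [-1.788, -2.583, -0.002]
force: [-5.5, -0.6, 14.6]
grip_width: 0.3
```

carry_out:
  rows: "0 0 -0.2 0 0 0 0;0 0 -0.5 0 0 0 0;0 0 -1 0 0 0 0;0 0 -2 0 0 0 0;0 0 -3 0 0 0 0"

```text
t: 20.38
ee_pos: [568.7, 113.4, 177.8]
tool_rot: [-1.786, -2.581, 0.007]
force: [0.8, 0.2, -0.1]
grip_width: 0.6
```

carry_out:
  rows: "-3 0 -3 0 0 0 0;-4 0 -2 0 0 0 0;-4 0 -1 0 0 0 0;-4 0 0 0 0 0 0;0 0 0 0 0 0 0"

```text
t: 20.8
ee_pos: [623.9, -33.9, 239.1]
tool_rot: [1.798, 2.568, -0.003]
force: [-0.9, -1.2, 0.6]
grip_width: 0.5
```

carry_out:
  rows: "-3 0 0 0 0 0 0;-3 0 0 0 0 0 0;-3 0 0 0 0 0 0;0 0 0 0 0 0 0;0 0 0 0 0 0 0"

```text
t: 21.22
ee_pos: [653.7, -110.1, 236.9]
tool_rot: [1.793, 2.58, -0.002]
force: [0.5, 0.4, -0.4]
grip_width: 0.5
```

```bash
python3 -c "
from h import *
st();p=arm.read_camera('scene');t=arm.read_camera('top')
print([x['position'] for n in (p,t) for q in('pin_top','rivet','hole') for x in arm.landmark_of(n,q)])
a=cv2.resize(p['color'][120:195,345:445,::-1],(400,300),interpolation=cv2.INTER_CUBIC);b=cv2.resize(t['color'][140:230,55:175,::-1],(400,300),interpolation=cv2.INTER_CUBIC)
cv2.imwrite('pics/g7.png',np.clip(1.8*np.hstack([a,b]),0,255).astype(np.uint8))"
```

```text
t 21.22 p [ 653.65 -110.09  236.94] yang 20.41 z [-7.0e-04 -1.1e-03 -1.0e+00] F [ 0.53  0.42 -0.41] w 0.5 q [-0.29  0.48  0.51  1.6  -0.25  1.13  0.64]
[[570.9, 112.0, 114.8], [576.0, 107.7, 114.2], [473.5, -179.1, 32.4]]
```

View pics/g7.png

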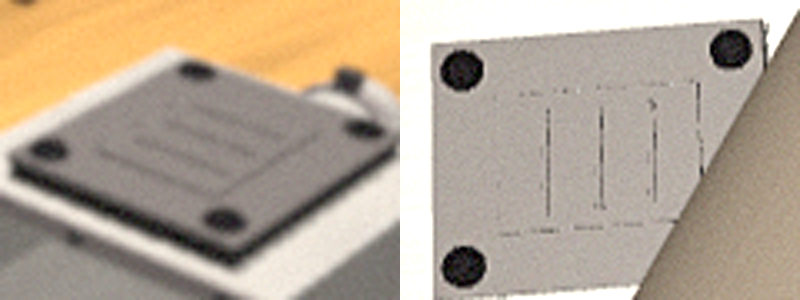

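The scene view shows the new rivet at about (48,150) in the left crop, flat and looking the same as the three set ones. The cover is level and intact.

```bash
python3 -c "
from h import *
arm.close_job();st()"
```

```text
the job is handed in; nothing more can be done
the job is handed in; nothing more can be done
```

The fourth rivet is in the cover's empty corner hole with its head down and its center pin pressed in, and the job is handed in. The last reading before hand-in was t = 21.2 s.

- **Insertion:** I took the rivet from the block by its pin and lowered it into the hole. Contact came within about 1 mm of the expected height, with no more than 4.5 N. A picture taken after release showed the head on the cover and the pin still standing.
- **Pressing:** With the fingers closed, the pin slid in at about 10 N. The force then rose to 14.6 N (15.9 N counting the sideways push), so the pin had bottomed out. That is below the 22 N cover limit.
- **Last checks:** The final scene picture shows four flat rivets that look alike and a level cover, with the arm clear.
- **Not confirmed:**
  - The arm hid the new corner from the top camera, so that view shows only the three old rivets.
  - The networks put the pin top at z ≈ 115 mm where about 121 mm is expected. They also gave one stray position at the bolt. I relied on the force rise and the scene picture instead.
  - The fingers read 10 mm on the 12 mm button, but the hold was firm.

I viewed 9 pictures.

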